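Sort full glaze jars from empties by weight

ROBOT

A 6-joint arm with a two-finger parallel gripper is mounted at the origin on the work surface. World frame = base frame: x ahead of the robot, y to its left, z up, the work surface at z = 0. Lengths are in m, angles in rad, forces in N, time in s.
With the tool pointing down it reaches from about 0.3 to 0.75 m from the base axis. Payload 8.5 kg.
Tool frame: the origin (TCP) lies where the fingers leave the gripper's body, on its centre line; the fingertips stand 64 mm ahead of it and the grasp point (between the pads) lies 45 mm ahead of it; z points along the fingers, y is the direction in which the jaws open and shut (so a half turn about z gives the same grasp; the last joint's range is limited). The gripper opens to 88 mm and grips with 3 to 60 N. Pads are 18 mm wide; open, the fingers measure 123 mm over their backs; the gripper's body (75 mm by 187 mm) begins 45 mm behind the grasp point.
Start: joints at [-1.371, 0.381, 1.297, -0, 1.464, -0.215], TCP at [0.222, -0.503, 0.303] pointing down, gripper open.
Joint ranges: [-3.11, 3.11], [-0.89, 2.33], [0.22, 2.48], [-1.42, 4.56], [0.17, 2.85], [-2.88, 2.88]. Speed limits (rad/s): [2.39, 2.39, 3.14, 3.14, 3.14, 3.14].

INTERFACE

Orientations are given as a 3x3 rotation matrix whose columns are the frame's x, y, z axes.
In Python, from cell import readout, read_camera, ticket gives the robot as it stands.
- The arm moves only by the tool carry_out, never from a script. Its argument "commands" is a list of rows, each a list of 5 numbers: the finger opening in mm, from 0 to 88.1, then the shift along the world's x, y, z in units of 40 mm (1.0 is 40 mm), then the turn about the world's z in units of 6 degrees (1.0 is 6 degrees). A call has 1 to 5 rows; each row shifts and turns the commanded pose from where the row before left it; what a row does not reach is not made up. A row lasts 1/12 s, in which the tool goes at most 41.7 mm and 7.16 degrees, less where a joint would pass 70% of its speed; a pose out of reach is approached as far as the arm can. A call is refused whole if a number of a shift passes 1 or a number of a turn 1, either way. A call with a gripper value outside its range is refused whole. The fingers move at their own pace and stop on an object; "grip_force" is the grip in N (left out, the last holds). Time passes only in rows, so rows that do not move let the fingers close. It gives the time, the measured TCP pose, the force and the opening at its end, in the units of the state.
- readout.observe(): the state, without advancing time (a new reading comes with each control period).
- read_camera(name): name is "scene" or "top"; returns a dict with "frame" (384x512x3 uint8, blue, green, red), "camera_matrix" (3x3 intrinsics, pixels), "D" ([k1, k2, p1, p2, k3] as OpenCV has them; the pictures are not rectified), "world_from_camera" (4x4, takes a point from camera to world coordinates). Camera axes: x right, y down, z forward; pixel columns grow to the right and rows downward; lengths in m; the calibration is good to about 2 mm. A picture is of the moment at which its call begins. There is no depth.
- ticket.sign_off(): hands the job in, once; it reports no verdict.
The state is a dict: "t": time; "qpos": joint angles; "joint_vel": joint speeds; "effort": joint torques, N m; "tool_pos": TCP position; "orientation": TCP orientation; "ft_force": force on the tool from outside, world axes, zero at the start; "ft_torque": the same for the moment, N m; "finger_gap": finger opening in m.
Only numpy, scipy, OpenCV 4.12 (cv2) and the standard library are available. Lean on these libraries where they do the work, as an engineer would, in place of code of your own. Each camera call takes 0.05 s, during which the arm holds its last target.

TASK

The four white glaze jars with black lids look alike, but some are full and some are empty: lift them to feel which is which. Stand the full ones on the long wooden ware board and each empty one in a free cell of the divided crate, on its floor, ready for refilling. Keep the jars upright, set them down gently rather than letting them drop, and leave everything else where it is.

Things in the scene. Friction and masses are not known exactly. Their poses are not given: they have to be found in the camera images.
- jar_a: A lidded glaze jar, one of four that look exactly alike (jar_a to jar_d): opaque white round plastic body 64 mm in diameter with a blank label, black knurled screw lid 66 mm in diameter and 24 mm tall that stays on; 130 mm tall overall. It starts upright on the bench. Two of the four are full (about 480 to 580 g) and two are empty (about 70 to 80 g); nothing but the weight shows which. Origin: centre of its underside, z up its axis.
- jar_b: Lidded glaze jar, outwardly identical to jar_a: body 64 mm, lid 66 mm in diameter, 130 mm tall, full (480 to 580 g) or empty (70 to 80 g). Origin: centre of its underside, z up.
- jar_c: Lidded glaze jar, outwardly identical to jar_a: body 64 mm, lid 66 mm in diameter, 130 mm tall, full (480 to 580 g) or empty (70 to 80 g). Origin: centre of its underside, z up.
- jar_d: Lidded glaze jar, outwardly identical to jar_a: body 64 mm, lid 66 mm in diameter, 130 mm tall, full (480 to 580 g) or empty (70 to 80 g). Origin: centre of its underside, z up.
- crate: The refill crate: a square plywood crate, 214 x 214 mm outside and 66 mm tall, fixed to the bench, open on top and divided by a cross of partitions into four cells, each 95 x 95 mm clear. All walls and the floor are 8 mm thick. It stands left or right of the jars. Origin: centre of its underside, x and y along its sides, z up; the cells' centres lie at x = +-51.5 mm, y = +-51.5 mm, their floors at z = 8 mm. The +x, +y cell holds the squat pot; the other three are free.
- board: The ware board: a plain brown wooden plank, 500 x 160 mm and 18 mm thick, fixed flat on the bench on the other side of the jars from the crate. Origin: centre of its underside; x along its length (away from the robot), z up; its top face is at z = 18 mm. The bowl stands on it about 175 mm along +x from the centre; the rest is free.
- bowl: Terracotta bowl, 116 mm across, 55 mm tall, standing near the ware board's far (+x) end. Bystander. Origin: centre of its underside.
- pot: Squat amber glass pot with a steel lid, 70 mm across, 50 mm tall (lower than the crate's rim), filling the crate's +x, +y cell. Bystander. Origin: centre of its underside.
- dish: Small white dish, 84 mm across, 26 mm tall, on the bench among the jars. Bystander. Origin: centre of its underside.
- rib: Flat wooden throwing rib, 46 x 110 mm with round ends, 7 mm thick, lying on the bench. Bystander. Origin: its underside, near the middle.
- loop_tool: Trimming tool with a wooden handle and a wire loop, about 180 mm long, 14 mm thick, lying on the bench along its x. Bystander. Origin: its underside, near the middle.

How it is judged:
By the outcome, as a careful person would: the job done as asked, in the order asked, and still so for the second after the job is handed in, with the robot touching nothing.
It also fails if it takes over 67 s, if anything falls off the work surface, if the arm or the gripper's body presses on something with over 40 N, if the wrist force passes 120 N, or if a joint passes its speed limit or range.

## Working session

There is one attempt and no reset: what is moved stays moved. The work goes in short steps, Python scripts to look and compute and a tool call to move; the robot and the scene stay as the last step left them, time stands still between calls to the robot, and variables do not carry over. Pictures are saved under pics/ and viewed, and the job is handed in when it is done.

Besides the shell and the picture viewer there is one more tool, called after ">>>" in YAML: its name, and indented under it one key for each argument. carry_out: Moves the arm, as the interface text tells. Its arguments: {"type":"object","properties":{"commands":{"type":"array"},"grip_force":{"type":"number"}},"required":["commands"]}

```bash
mkdir -p pics; ls; python3 - <<'E'
from cell import readout, read_camera
import cv2,numpy as np
s=readout.observe()
for k in s: print(k,np.round(s[k],3).tolist())
for n in("scene","top"):
    c=read_camera(n); cv2.imwrite(f"pics/{n}0.png",c["frame"]); print(n,c["camera_matrix"],c["D"],np.round(c["world_from_camera"],3))
E
```

```text
pics
t 0.0
qpos [-1.371, 0.381, 1.298, -0.0, 1.464, -0.215]
joint_vel [-0.0, -0.0, -0.002, -0.003, -0.001, -0.001]
effort [0.002, -43.793, -22.456, 0.071, 0.035, -0.0]
tool_pos [0.222, -0.503, 0.302]
orientation [[0.915, 0.403, -0.0], [0.403, -0.915, 0.001], [0.0, -0.001, -1.0]]
ft_force [0.389, -0.009, 0.17]
ft_torque [0.025, -0.003, -0.028]
finger_gap 0.088
scene [[393.41850164   0.         251.6273091 ]
 [  0.         393.41850164 186.99572233]
 [  0.           0.           1.        ]] [-0.11101193  0.          0.          0.          0.        ] [[ 0.757  0.401 -0.516  1.104]
 [ 0.653 -0.45   0.609 -0.592]
 [ 0.011 -0.798 -0.603  0.652]
 [ 0.     0.     0.     1.   ]]
top [[375.8711977    0.         258.72336469]
 [  0.         375.8711977  187.10918695]
 [  0.           0.           1.        ]] [-0.12398184  0.          0.          0.          0.        ] [[ 0.025 -0.998  0.066  0.521]
 [-1.    -0.025 -0.002  0.027]
 [ 0.004 -0.066 -0.998  0.945]
 [ 0.     0.     0.     1.   ]]
```

```bash
ls pics
```

```text
scene0.png
top0.png
```

View pics/scene0.png

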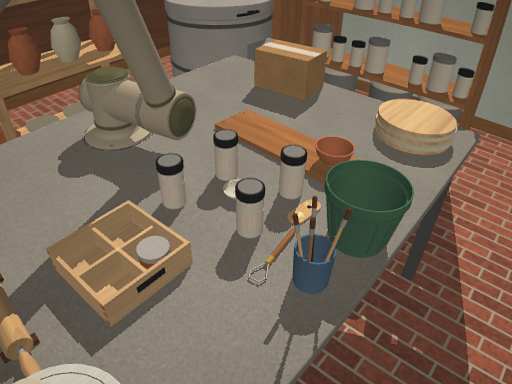

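View pics/top0.png

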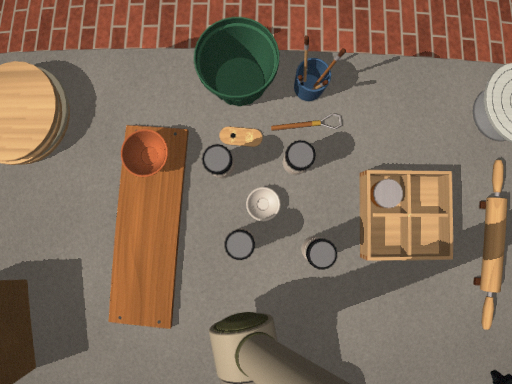

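The top view shows jar lids at about (217,159), (300,156), (240,244) and (321,254). The crate spans (361–452, 171–261) with the pot at (388,193), the board runs from (127,125) to (172,327), and the bowl is at (145,153). Next I'll measure these.

```bash
cat > h.py <<'E'
from cell import readout, read_camera, ticket
import cv2,numpy as np
def ray(c,px,z):
    p=cv2.undistortPoints(np.array([[px]],float),c["camera_matrix"],np.array(c["D"]))[0,0]
    T=np.array(c["world_from_camera"]); d=T[:3,:3]@[p[0],p[1],1]; o=T[:3,3]
    return o+d*(z-o[2])/d[2]
def proj(c,P):
    T=np.linalg.inv(np.array(c["world_from_camera"]))
    return cv2.projectPoints(np.array(P,float).reshape(-1,1,3),cv2.Rodrigues(T[:3,:3])[0],T[:3,3],c["camera_matrix"],np.array(c["D"]))[0].reshape(-1,2)
E
python3 - <<'E'
from h import *
c=read_camera("top"); im=c["frame"]; hsv=cv2.cvtColor(im,cv2.COLOR_BGR2HSV)
for x,y in[(217,159),(300,156),(240,244),(321,254)]: print(hsv[y,x],hsv[y+10,x], hsv[y+18,x])
# lids top: gray levels distinct from rim; mask low saturation & dark
m=cv2.inRange(hsv,(0,0,0),(180,90,75))
cv2.imwrite("pics/m.png",m)
big=cv2.resize(im[110:280,100:350],None,fx=3.2,fy=3.2,interpolation=cv2.INTER_CUBIC)
cv2.imwrite("pics/z1.png",big)
big=cv2.resize(im[150:280,340:470],None,fx=4,fy=4,interpolation=cv2.INTER_CUBIC)
cv2.imwrite("pics/z2.png",big)
b=cv2.inRange(hsv,(0,120,60),(25,255,255))
n,l,st,ce=cv2.connectedComponentsWithStats(b)
for i in range(1,n):
    if st[i,4]>300: 
        cn=cv2.findContours((l==i).astype(np.uint8),0,2)[0][0]
        print(st[i],ce[i],np.round(cv2.boxPoints(cv2.minAreaRect(cn))).tolist())
E
```

```text
[ 15  16 129] [ 20  18 129] [ 15  41 138]
[ 17  14 126] [ 15  13 120] [ 16  31 138]
[ 10  12 131] [  5  12 129] [ 21  36 136]
[ 18  20 130] [  8  16 128] [ 17  35 146]
[  0   0  15  31 311] [ 6.97106109 15.01286174] [[-1.0, 30.0], [5.0, -2.0], [15.0, 0.0], [9.0, 32.0]]
[ 26   0  16  29 311] [33.40192926 14.07395498] [[26.0, 28.0], [30.0, -2.0], [41.0, -0.0], [36.0, 30.0]]
[ 54   0  16  27 323] [61.0371517  12.99690402] [[53.0, 26.0], [57.0, -2.0], [69.0, 0.0], [65.0, 28.0]]
[ 83   0  15  26 308] [89.95454545 12.55194805] [[82.0, 25.0], [86.0, -1.0], [98.0, 0.0], [94.0, 26.0]]
[114   0  14  25 305] [120.44262295  11.97377049] [[113.0, 24.0], [116.0, -1.0], [128.0, 0.0], [125.0, 25.0]]
[144   0  15  25 321] [151.30841121  11.80373832] [[144.0, 24.0], [146.0, -1.0], [159.0, 0.0], [157.0, 25.0]]
[176   0  15  25 311] [183.0192926   11.68488746] [[176.0, 24.0], [177.0, -1.0], [190.0, 0.0], [189.0, 25.0]]
[274   0  14  26 336] [280.6547619   12.44345238] [[274.0, 0.0], [287.0, 0.0], [287.0, 25.0], [274.0, 25.0]]
[307   0  13  27 350] [313.01714286  13.02857143] [[307.0, 0.0], [319.0, 0.0],
[... 2306 characters left out ...]
.0, 62.0]]
[339  31  15  26 309] [345.3592233   42.00323625] [[339.0, 31.0], [353.0, 31.0], [353.0, 56.0], [339.0, 56.0]]
[  0  62  49  26 386] [20.94559585 73.64507772] [[-0.0, 62.0], [48.0, 62.0], [48.0, 87.0], [0.0, 87.0]]
[  109   125    79   204 12564] [147.44301178 225.77785737] [[106.0, 323.0], [123.0, 124.0], [188.0, 129.0], [171.0, 328.0]]
[220 127  42  19 586] [240.46757679 135.95733788] [[219.0, 143.0], [221.0, 126.0], [262.0, 129.0], [260.0, 147.0]]
[ 474  198   33   94 1974] [492.99189463 244.06433637] [[473.0, 290.0], [480.0, 196.0], [508.0, 198.0], [500.0, 292.0]]
[   0  280   36  104 2456] [ 15.17996743 329.747557  ] [[-0.0, 280.0], [35.0, 280.0], [35.0, 383.0], [0.0, 383.0]]
```

View pics/z1.png

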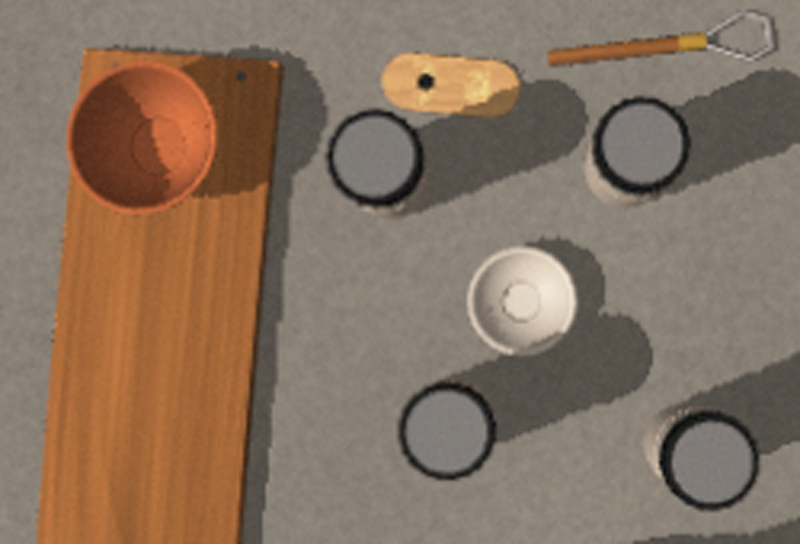

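View pics/z2.png

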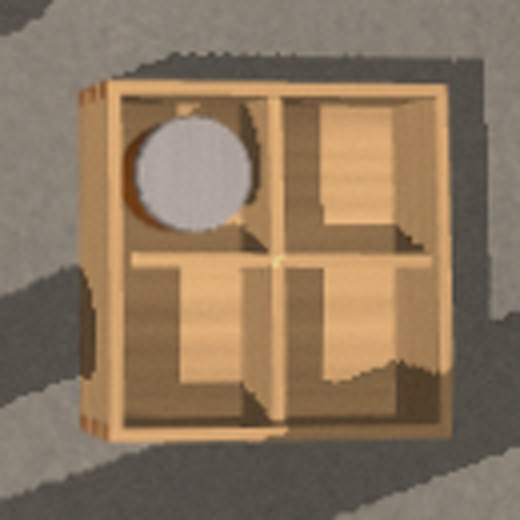

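```bash
python3 - <<'E'
from h import *
c=read_camera("top"); im=c["frame"]; hsv=cv2.cvtColor(im,cv2.COLOR_BGR2HSV)
g=cv2.inRange(hsv,(0,0,105),(180,27,150))
for x,y in[(217,159),(300,156),(240,244),(321,254)]:
    w=np.zeros_like(g); cv2.circle(w,(x,y),15,255,-1)
    mm=cv2.morphologyEx(g&w,cv2.MORPH_OPEN,np.ones((3,3)))
    n,l,st,ce=cv2.connectedComponentsWithStats(mm); i=l[y,x]
    print("jar",ce[i],st[i],np.round(ray(c,ce[i],.13),4))
cr=[np.array(p)/4+[340,150] for p in[(110,82),(448,85),(452,437),(108,440),(277,262)]]
P=np.array([ray(c,p,.066) for p in cr]); print("crate",np.round(P,4),P[:4].mean(0))
B=np.array([ray(c,p,.018) for p in[(106,323),(123,124),(188,129),(171,328)]]);print("board",np.round(B,3))
b=[np.array(p)/3.2+[100,110] for p in[(85,50),(282,62)]]
print("board far corners",[np.round(ray(c,p,.018),3) for p in b], np.round(ray(c,(109,322),.018),3),np.round(ray(c,(171,327),.018),3))
print("bowl",ray(c,np.array((142,138))/3.2+[100,110],.055)); print("dish",ray(c,np.array((522,299))/3.2+[100,110],.026))
print("rib",[np.round(ray(c,np.array(p)/3.2+[100,110],.007),3) for p in[(381,78),(520,98)]])
print("tool",[np.round(ray(c,np.array(p)/3.2+[100,110],.007),3) for p in[(548,58),(776,40)]])
s=read_camera("scene");hs=cv2.cvtColor(s["frame"],cv2.COLOR_BGR2HSV)
print(hs[133,226],hs[153,293])
E
```

```text
jar [216.44372294 158.44155844] [205 147  24  24 462] [0.6357 0.1192 0.13  ]
jar [300.40948276 154.53017241] [289 143  24  24 464] [ 0.649  -0.0645  0.13  ]
jar [239.17219917 244.57883817] [227 233  25  24 482] [0.4497 0.0642 0.13  ]
jar [322.04554865 253.98964803] [310 242  25  25 483] [ 0.4334 -0.1156  0.13  ]
crate [[ 0.6254 -0.2329  0.066 ]
 [ 0.6299 -0.446   0.066 ]
 [ 0.4163 -0.4489  0.066 ]
 [ 0.4138 -0.234   0.066 ]
 [ 0.5204 -0.336   0.066 ]] [ 0.52137086 -0.34044504  0.066     ]
board [[0.231 0.399 0.018]
 [0.735 0.375 0.018]
 [0.725 0.206 0.018]
 [0.228 0.233 0.018]]
board far corners [array([0.731, 0.365, 0.018]), array([0.724, 0.206, 0.018])] [0.234 0.392 0.018] [0.231 0.233 0.018]
bowl [0.65546453 0.30323783 0.055     ]
dish [0.54225806 0.01312874 0.026     ]
rib [array([0.715, 0.129, 0.007]), array([0.701, 0.018, 0.007])]
tool [array([ 0.734, -0.003,  0.007]), array([ 0.754, -0.185,  0.007])]
[ 19  21 132] [ 20  22 138]
```

Measurements are consistent: jars at (0.636,0.119), (0.649,-0.065), (0.450,0.064) and (0.433,-0.116), and the crate centre at about (0.521,-0.339). I'll start with the jar nearest the crate and grip it by the lid.

>>> carry_out:
  commands:
    - [88,0.48,0.88,0,0]
    - [88,0.48,0.88,0,0]
    - [88,0.48,0.88,0,0]
    - [88,0.48,0.88,0,0]
    - [88,0.48,0.88,0,0]
  grip_force: 35

```text
t: 0.67
tool_pos: [0.3181, -0.3256, 0.3027]
orientation: [[0.915, 0.403, 0.0], [0.403, -0.915, 0.0], [0.0, -0.0, -1.0]]
ft_force: [0.4, 0.2, -0.3]
finger_gap: 0.0879
```

>>> carry_out:
  commands:
    - [88,0.48,0.88,0,0]
    - [88,0.48,0.88,0,0]
    - [88,0.48,0.88,0,0]
    - [88,0.48,0.88,0,0]
    - [88,0.48,0.88,0,0]

```text
t: 1.08
tool_pos: [0.4141, -0.1494, 0.3029]
orientation: [[0.915, 0.403, 0.0], [0.403, -0.915, -0.0], [0.0, 0.0, -1.0]]
ft_force: [0.4, -0.6, 0.3]
finger_gap: 0.0886
```

>>> carry_out:
  commands:
    - [88,0.48,0.88,0,0]
    - [88,0,0,0,0]
    - [88,0,0,0,0]

```text
t: 1.33
tool_pos: [0.4333, -0.1145, 0.3027]
orientation: [[0.913, 0.407, -0.0], [0.407, -0.913, -0.0], [-0.0, -0.0, -1.0]]
ft_force: [-0.9, -0.5, 0.1]
finger_gap: 0.0882
```

>>> carry_out:
  commands:
    - [88,0,0,-1,0]
    - [88,0,0,-1,0]
    - [88,0,0,-1,0]
    - [88,0,0,-0.6,0]
    - [88,0,0,0,0]

```text
t: 1.75
tool_pos: [0.4309, -0.1166, 0.155]
orientation: [[0.916, 0.401, -0.008], [0.401, -0.916, 0.004], [-0.005, -0.007, -1.0]]
ft_force: [-0.4, 0.6, -0.4]
finger_gap: 0.0879
```

>>> carry_out:
  commands:
    - [55,0,0,0,0]
    - [55,0,0,0,0]
    - [55,0,0,0,0]
    - [55,0,0,0,0]
    - [55,0,0,0,0]

```text
t: 2.17
tool_pos: [0.4333, -0.1165, 0.1602]
orientation: [[0.915, 0.403, 0.003], [0.403, -0.915, -0.002], [0.002, 0.003, -1.0]]
ft_force: [-1.1, 1.5, 7.9]
finger_gap: 0.0649
```

```bash
python3 - <<'E'
from h import *
s=readout.observe(); print(s["t"],s["finger_gap"],s["ft_force"],s["tool_pos"])
c=read_camera("scene"); cv2.imwrite("pics/g1.png",c["frame"])
E
```

```text
2.1667 0.06490720739944772 [-1.06621679  1.46094683  7.85446018] [ 0.43332329 -0.11645247  0.16023107]
```

View pics/g1.png

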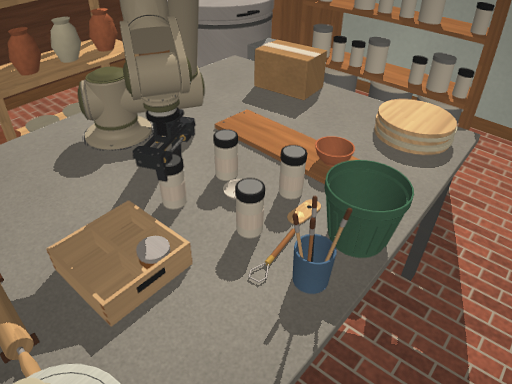

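The jar at (172,180) is between the jaws with a gap of about 65 mm. I'll lift it slowly and read the weight.

>>> carry_out:
  commands:
    - [55,0,0,0.1,0]
    - [55,0,0,0.3,0]
    - [55,0,0,0.3,0]
    - [55,0,0,0.1,0]
    - [55,0,0,0,0]

```text
t: 2.63
tool_pos: [0.433, -0.1162, 0.1916]
orientation: [[0.915, 0.403, 0.002], [0.403, -0.915, -0.001], [0.001, 0.001, -1.0]]
ft_force: [0.6, 0.5, -6.2]
finger_gap: 0.0647
```

>>> carry_out:
  commands:
    - [55,0,0,0,0]
    - [55,0,0,0,0]
    - [55,0,0,0,0]

```text
t: 2.88
tool_pos: [0.4326, -0.116, 0.1902]
orientation: [[0.915, 0.403, -0.001], [0.403, -0.915, 0.001], [-0.001, -0.001, -1.0]]
ft_force: [-0.1, -0.5, -5.8]
finger_gap: 0.0647
```

>>> carry_out:
  commands:
    - [55,0,0,0,0]

```text
t: 2.97
tool_pos: [0.4327, -0.1161, 0.1903]
orientation: [[0.915, 0.403, -0.001], [0.403, -0.915, 0.001], [-0.001, -0.001, -1.0]]
ft_force: [-0.1, 0.5, -5.6]
finger_gap: 0.0651
```

Full (about 5.6 N). It goes on the board at around (0.36, 0.305), passing above the other jars.

>>> carry_out:
  commands:
    - [55,0,0,0.6,0]
    - [55,0,0,1,0]
    - [55,0,0,1,0]
    - [55,0,0,0.8,0]
    - [55,0,0,0.4,0]

```text
t: 3.38
tool_pos: [0.4331, -0.1163, 0.3465]
orientation: [[0.915, 0.403, 0.005], [0.403, -0.915, -0.003], [0.003, 0.004, -1.0]]
ft_force: [0.6, -0.3, -5.6]
finger_gap: 0.0649
```

>>> carry_out:
  commands:
    - [55,-0.1,0.5,0,0]
    - [55,-0.15,0.9,0,0]
    - [55,-0.17,0.98,0,0]
    - [55,-0.17,0.98,0,0]
    - [55,-0.17,0.98,0,0]

```text
t: 3.8
tool_pos: [0.4016, 0.059, 0.3424]
orientation: [[0.916, 0.402, -0.001], [0.402, -0.916, 0.0], [-0.001, -0.0, -1.0]]
ft_force: [1.8, 0.8, -4.6]
finger_gap: 0.0645
```

>>> carry_out:
  commands:
    - [55,-0.17,0.98,0,0]
    - [55,-0.17,0.98,0,0]
    - [55,-0.17,0.98,0,0]
    - [55,-0.17,0.98,0,0]
    - [55,-0.17,0.98,0,0]

```text
t: 4.22
tool_pos: [0.3674, 0.2553, 0.3424]
orientation: [[0.915, 0.403, -0.001], [0.403, -0.915, -0.0], [-0.001, 0.0, -1.0]]
ft_force: [1.4, -0.7, -4.8]
finger_gap: 0.0648
```

>>> carry_out:
  commands:
    - [55,-0.14,0.78,0,0]
    - [55,-0.08,0.5,0,0]
    - [55,0,0,0,0]

```text
t: 4.47
tool_pos: [0.3586, 0.3077, 0.342]
orientation: [[0.914, 0.407, -0.001], [0.407, -0.914, 0.001], [-0.001, -0.001, -1.0]]
ft_force: [-0.1, -0.8, -6.3]
finger_gap: 0.0649
```

>>> carry_out:
  commands:
    - [55,0,0,-0.8,0]
    - [55,0,0,-1,0]
    - [55,0,0,-1,0]
    - [55,0,0,-0.6,0]
    - [55,0,0,-0.25,0]

```text
t: 4.88
tool_pos: [0.3584, 0.3035, 0.193]
orientation: [[0.915, 0.403, -0.006], [0.403, -0.915, -0.003], [-0.007, 0.0, -1.0]]
ft_force: [-0.3, -0.8, -5.0]
finger_gap: 0.0645
```

>>> carry_out:
  commands:
    - [55,0,0,0,0]
    - [55,0,0,-0.1,0]
    - [55,0,0,-0.08,0]
    - [55,0,0,-0.06,0]

```text
t: 5.22
tool_pos: [0.36, 0.3047, 0.1877]
orientation: [[0.915, 0.403, 0.002], [0.403, -0.915, 0.001], [0.002, -0.0, -1.0]]
ft_force: [0.7, -0.0, -6.4]
finger_gap: 0.0645
```

>>> carry_out:
  commands:
    - [55,0,0,0,0]
    - [55,0,0,0,0]

```text
t: 5.38
tool_pos: [0.3598, 0.3047, 0.1876]
orientation: [[0.915, 0.403, 0.001], [0.403, -0.915, 0.0], [0.001, -0.0, -1.0]]
ft_force: [0.3, -0.9, -5.0]
finger_gap: 0.0649
```

>>> carry_out:
  commands:
    - [55,0,0,-0.08,0]
    - [55,0,0,-0.06,0]
    - [55,0,0,-0.05,0]
    - [55,0,0,0,0]

```text
t: 5.72
tool_pos: [0.3595, 0.3046, 0.1791]
orientation: [[0.915, 0.403, -0.001], [0.403, -0.915, -0.0], [-0.001, 0.0, -1.0]]
ft_force: [0.8, -0.3, -4.7]
finger_gap: 0.0649
```

>>> carry_out:
  commands:
    - [55,0,0,-0.04,0]
    - [55,0,0,0,0]

```text
t: 5.88
tool_pos: [0.3599, 0.3048, 0.1784]
orientation: [[0.915, 0.403, 0.001], [0.403, -0.915, 0.001], [0.001, -0.0, -1.0]]
ft_force: [0.1, -0.4, -0.7]
finger_gap: 0.0644
```

>>> carry_out:
  commands:
    - [55,0,0,-0.03,0]
    - [55,0,0,0,0]

```text
t: 6.05
tool_pos: [0.3601, 0.305, 0.1784]
orientation: [[0.915, 0.403, 0.003], [0.403, -0.915, 0.001], [0.003, -0.0, -1.0]]
ft_force: [-3.6, -0.6, 12.0]
finger_gap: 0.0649
```

Contact. I'll relax slightly and open.

>>> carry_out:
  commands:
    - [55,0,0,0.03,0]
    - [88,0,0,0,0]
    - [88,0,0,0,0]
    - [88,0,0,0,0]
    - [88,0,0,0,0]

```text
t: 6.47
tool_pos: [0.3598, 0.3047, 0.178]
orientation: [[0.915, 0.403, 0.0], [0.403, -0.915, 0.0], [0.0, -0.0, -1.0]]
ft_force: [0.0, 0.9, 0.1]
finger_gap: 0.0879
```

>>> carry_out:
  commands:
    - [88,0,0,0.3,0]
    - [88,0,0,1,0]
    - [88,0,0,1,0]
    - [88,0,0,1,0]
    - [88,0,0,0.3,0]

```text
t: 6.88
tool_pos: [0.3604, 0.3051, 0.3275]
orientation: [[0.915, 0.403, 0.008], [0.403, -0.915, 0.004], [0.009, -0.0, -1.0]]
ft_force: [0.0, -0.5, 0.7]
finger_gap: 0.0883
```

```bash
python3 - <<'E'
from h import *
s=readout.observe(); print(s["t"],s["finger_gap"],s["ft_force"],s["tool_pos"])
c=read_camera("scene"); cv2.imwrite("pics/g2.png",c["frame"])
E
```

```text
6.8833 0.08828468219155458 [ 0.03216124 -0.49708527  0.74536235] [0.36035548 0.30507396 0.32751662]
```

View pics/g2.png

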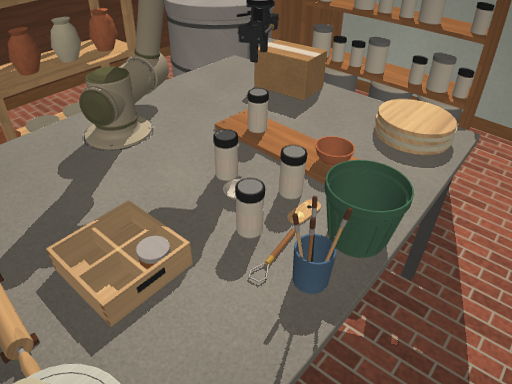

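The jar stands upright on the board at (258,110). Next is the jar at (0.450,0.064).

>>> carry_out:
  commands:
    - [88,0.34,-0.9,0,0]
    - [88,0.34,-0.9,0,0]
    - [88,0.34,-0.9,0,0]
    - [88,0.34,-0.9,0,0]
    - [88,0.34,-0.9,0,0]

```text
t: 7.35
tool_pos: [0.4277, 0.1229, 0.3211]
orientation: [[0.915, 0.403, -0.001], [0.403, -0.915, 0.0], [-0.001, -0.0, -1.0]]
ft_force: [1.0, -0.1, 0.3]
finger_gap: 0.088
```

>>> carry_out:
  commands:
    - [88,0.34,-0.9,0,0]
    - [88,0.22,-0.6,0,0]
    - [88,0,0,0,0]

```text
t: 7.6
tool_pos: [0.4514, 0.061, 0.3207]
orientation: [[0.917, 0.399, -0.001], [0.399, -0.917, -0.001], [-0.002, 0.0, -1.0]]
ft_force: [-0.6, 1.1, 0.1]
finger_gap: 0.0882
```

>>> carry_out:
  commands:
    - [88,0,0,-1,0]
    - [88,0,0,-1,0]
    - [88,0,0,-1,0]
    - [88,0,0,-0.7,0]
    - [88,0,0,-0.3,0]

```text
t: 8.02
tool_pos: [0.448, 0.0653, 0.158]
orientation: [[0.915, 0.403, -0.007], [0.403, -0.915, 0.001], [-0.006, -0.004, -1.0]]
ft_force: [-0.4, -0.5, -0.4]
finger_gap: 0.0883
```

>>> carry_out:
  commands:
    - [88,0,0,0,0]
    - [55,0,0,0,0]
    - [55,0,0,0,0]
    - [55,0,0,0,0]
    - [55,0,0,0,0]

```text
t: 8.43
tool_pos: [0.4504, 0.0647, 0.1629]
orientation: [[0.915, 0.403, 0.002], [0.403, -0.915, -0.0], [0.002, 0.001, -1.0]]
ft_force: [-0.3, -1.0, 2.4]
finger_gap: 0.0651
```

>>> carry_out:
  commands:
    - [55,0,0,0.1,0]
    - [55,0,0,0.3,0]
    - [55,0,0,0.3,0]
    - [55,0,0,0.1,0]
    - [55,0,0,0,0]

```text
t: 8.85
tool_pos: [0.4503, 0.0647, 0.195]
orientation: [[0.915, 0.403, 0.003], [0.403, -0.915, -0.0], [0.002, 0.001, -1.0]]
ft_force: [-0.2, -1.3, -0.8]
finger_gap: 0.0654
```

>>> carry_out:
  commands:
    - [55,0,0,0,0]
    - [55,0,0,0,0]
    - [55,0,0,0,0]

```text
t: 9.1
tool_pos: [0.4498, 0.0646, 0.1934]
orientation: [[0.915, 0.403, -0.001], [0.403, -0.915, 0.0], [-0.001, -0.001, -1.0]]
ft_force: [-0.2, -0.4, -0.3]
finger_gap: 0.065
```

>>> carry_out:
  commands:
    - [55,0,0,0,0]

```text
t: 9.18
tool_pos: [0.4499, 0.0647, 0.1935]
orientation: [[0.915, 0.403, -0.001], [0.403, -0.915, 0.0], [-0.001, -0.0, -1.0]]
ft_force: [0.0, -0.2, -0.6]
finger_gap: 0.0649
```

Empty (about 0.6 N). It goes to the crate's +x,-y cell at about (0.573,-0.389).

>>> carry_out:
  commands:
    - [55,0,0,0.5,0]
    - [55,0,0,1,0]
    - [55,0,0,1,0]
    - [55,0,0,0.5,0]

```text
t: 9.52
tool_pos: [0.4505, 0.0647, 0.3178]
orientation: [[0.915, 0.403, 0.005], [0.403, -0.915, -0.001], [0.004, 0.002, -1.0]]
ft_force: [0.7, 0.3, -0.9]
finger_gap: 0.0651
```

>>> carry_out:
  commands:
    - [55,0.14,-0.5,0,0]
    - [55,0.24,-0.9,0,0]
    - [55,0.26,-0.96,0,0]
    - [55,0.26,-0.96,0,0]
    - [55,0.26,-0.96,0,0]

```text
t: 9.93
tool_pos: [0.4965, -0.1083, 0.3137]
orientation: [[0.915, 0.403, -0.0], [0.403, -0.915, 0.0], [-0.0, -0.0, -1.0]]
ft_force: [1.4, 0.5, -0.8]
finger_gap: 0.0652
```

>>> carry_out:
  commands:
    - [55,0.26,-0.96,0,0]
    - [55,0.26,-0.96,0,0]
    - [55,0.26,-0.96,0,0]
    - [55,0.26,-0.96,0,0]
    - [55,0.26,-0.96,0,0]

```text
t: 10.35
tool_pos: [0.5486, -0.3006, 0.3134]
orientation: [[0.915, 0.403, -0.001], [0.403, -0.915, 0.001], [-0.0, -0.001, -1.0]]
ft_force: [-0.0, -0.1, -0.1]
finger_gap: 0.0647
```

>>> carry_out:
  commands:
    - [55,0.26,-0.96,0,0]
    - [55,0.22,-0.8,0,0]
    - [55,0.14,-0.51,0,0]
    - [55,0,0,0,0]
    - [55,0,0,0,0]

```text
t: 10.77
tool_pos: [0.5732, -0.3902, 0.3124]
orientation: [[0.916, 0.402, -0.001], [0.402, -0.916, 0.002], [-0.001, -0.002, -1.0]]
ft_force: [-0.2, 0.9, -0.4]
finger_gap: 0.0647
```

```bash
python3 - <<'E'
from h import *
s=readout.observe(); print(s["t"],s["finger_gap"],s["ft_force"],s["tool_pos"])
c=read_camera("scene"); cv2.imwrite("pics/g3.png",cv2.resize(c["frame"][120:340,20:280],None,fx=2.5,fy=2.5))
E
```

```text
10.7667 0.06467190430469122 [-0.16758541  0.92783214 -0.3976169 ] [ 0.57315379 -0.39018917  0.31240019]
```

View pics/g3.png

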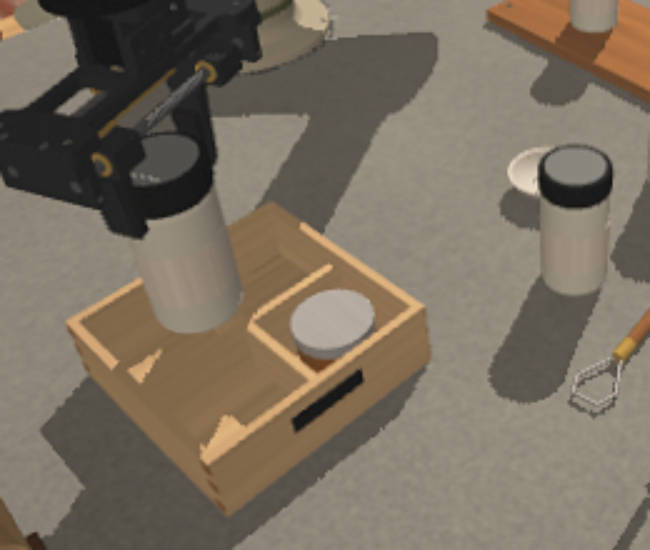

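The jar hangs over the target cell, so I'll lower it.

>>> carry_out:
  commands:
    - [55,0,0,-0.7,0]
    - [55,0,0,-1,0]
    - [55,0,0,-0.8,0]
    - [55,0,0,-0.5,0]
    - [55,0,0,-0.25,0]

```text
t: 11.23
tool_pos: [0.5727, -0.3873, 0.1811]
orientation: [[0.915, 0.404, -0.004], [0.404, -0.915, 0.004], [-0.002, -0.005, -1.0]]
ft_force: [0.0, 0.9, -0.3]
finger_gap: 0.0648
```

>>> carry_out:
  commands:
    - [55,0,0,-0.1,0]
    - [55,0,0,0,0]
    - [55,0,0,0,0]
    - [55,0,0,0,0]

```text
t: 11.57
tool_pos: [0.5737, -0.3895, 0.1819]
orientation: [[0.915, 0.403, 0.002], [0.403, -0.915, -0.002], [0.001, 0.003, -1.0]]
ft_force: [0.8, -0.6, -0.6]
finger_gap: 0.065
```

>>> carry_out:
  commands:
    - [55,0,0,-0.06,0]
    - [55,0,0,0,0]

```text
t: 11.73
tool_pos: [0.5733, -0.3894, 0.178]
orientation: [[0.915, 0.403, 0.001], [0.403, -0.915, -0.001], [0.0, 0.001, -1.0]]
ft_force: [-0.4, -0.2, -1.0]
finger_gap: 0.0649
```

>>> carry_out:
  commands:
    - [55,0,0,-0.06,0]
    - [55,0,0,-0.04,0]
    - [55,0,0,0,0]

```text
t: 11.98
tool_pos: [0.5731, -0.3893, 0.1731]
orientation: [[0.915, 0.403, -0.001], [0.403, -0.915, 0.001], [-0.0, -0.001, -1.0]]
ft_force: [0.5, 0.7, -0.5]
finger_gap: 0.0654
```

>>> carry_out:
  commands:
    - [55,0,0,-0.04,0]
    - [55,0,0,-0.03,0]
    - [55,0,0,0,0]

```text
t: 12.23
tool_pos: [0.5733, -0.3894, 0.171]
orientation: [[0.915, 0.403, 0.0], [0.403, -0.915, -0.0], [0.0, 0.0, -1.0]]
ft_force: [-0.3, -0.5, 1.5]
finger_gap: 0.0649
```

>>> carry_out:
  commands:
    - [55,0,0,-0.03,0]
    - [55,0,0,0,0]

```text
t: 12.4
tool_pos: [0.5733, -0.3894, 0.1709]
orientation: [[0.915, 0.403, 0.001], [0.403, -0.915, -0.001], [0.001, 0.001, -1.0]]
ft_force: [-2.0, 0.7, 6.8]
finger_gap: 0.0651
```

>>> carry_out:
  commands:
    - [55,0,0,0.02,0]
    - [88,0,0,0,0]
    - [88,0,0,0,0]
    - [88,0,0,0,0]
    - [88,0,0,0,0]

```text
t: 12.82
tool_pos: [0.5732, -0.3893, 0.1701]
orientation: [[0.915, 0.403, -0.0], [0.403, -0.915, 0.0], [-0.0, -0.0, -1.0]]
ft_force: [-0.0, 0.5, -0.3]
finger_gap: 0.0875
```

>>> carry_out:
  commands:
    - [88,0,0,0.3,0]
    - [88,0,0,1,0]
    - [88,0,0,1,0]
    - [88,0,0,1,0]
    - [88,0,0,0.3,0]

```text
t: 13.23
tool_pos: [0.5736, -0.3896, 0.3215]
orientation: [[0.915, 0.403, 0.007], [0.403, -0.915, -0.007], [0.004, 0.009, -1.0]]
ft_force: [-0.6, -0.0, 0.6]
finger_gap: 0.0882
```

>>> carry_out:
  commands:
    - [88,0.21,0.9,0,0]
    - [88,0.21,0.9,0,0]
    - [88,0.21,0.9,0,0]
    - [88,0.21,0.9,0,0]
    - [88,0.21,0.9,0,0]

```text
t: 13.65
tool_pos: [0.6153, -0.2077, 0.3143]
orientation: [[0.915, 0.403, -0.0], [0.403, -0.915, 0.0], [-0.0, -0.0, -1.0]]
ft_force: [-0.2, 0.6, 0.5]
finger_gap: 0.0879
```

>>> carry_out:
  commands:
    - [88,0.21,0.9,0,0]
    - [88,0.21,0.9,0,0]
    - [88,0.21,0.9,0,0]
    - [88,0.21,0.9,0,0]
    - [88,0,0,0,0]

```text
t: 14.07
tool_pos: [0.6495, -0.0593, 0.3144]
orientation: [[0.913, 0.409, 0.0], [0.409, -0.913, 0.002], [0.001, -0.001, -1.0]]
ft_force: [-0.2, 0.7, -0.6]
finger_gap: 0.0881
```

```bash
python3 - <<'E'
from h import *
s=readout.observe(); print(s["t"],s["finger_gap"],s["ft_force"],s["tool_pos"],s["qpos"])
c=read_camera("scene"); cv2.imwrite("pics/g4.png",c["frame"])
E
```

```text
14.0667 0.08811335597244305 [-0.23091246  0.71260652 -0.61580651] [ 0.64954419 -0.05930313  0.31439908] [-0.27267683  0.5610868   0.95700721  0.00170534  1.62358743  0.87724149]
```

View pics/g4.png

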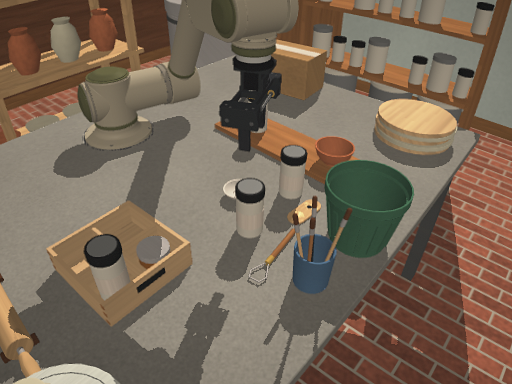

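The empty jar stands upright in the crate at (105,265). Next is the jar at (0.649,-0.065).

>>> carry_out:
  commands:
    - [88,0,0,-0.6,0]
    - [88,0,0,-1,0]
    - [88,0,0,-1,0]
    - [88,0,0,-0.8,0]
    - [88,0,0,-0.4,0]

```text
t: 14.53
tool_pos: [0.6473, -0.0663, 0.1578]
orientation: [[0.916, 0.402, -0.006], [0.402, -0.916, 0.002], [-0.005, -0.004, -1.0]]
ft_force: [0.3, 0.4, 0.6]
finger_gap: 0.088
```

>>> carry_out:
  commands:
    - [88,0,0,0,0]
    - [55,0,0,0,0]
    - [55,0,0,0,0]
    - [55,0,0,0,0]
    - [55,0,0,0,0]

```text
t: 14.95
tool_pos: [0.6492, -0.0655, 0.1641]
orientation: [[0.915, 0.403, 0.003], [0.403, -0.915, -0.001], [0.002, 0.002, -1.0]]
ft_force: [0.9, 1.7, 3.8]
finger_gap: 0.0652
```

>>> carry_out:
  commands:
    - [55,0,0,0.1,0]
    - [55,0,0,0.3,0]
    - [55,0,0,0.3,0]
    - [55,0,0,0.1,0]
    - [55,0,0,0,0]

```text
t: 15.37
tool_pos: [0.649, -0.0653, 0.1953]
orientation: [[0.915, 0.403, 0.002], [0.403, -0.915, -0.0], [0.001, 0.001, -1.0]]
ft_force: [-0.1, 0.1, -5.2]
finger_gap: 0.0653
```

>>> carry_out:
  commands:
    - [55,0,0,0,0]
    - [55,0,0,0,0]
    - [55,0,0,0,0]

```text
t: 15.62
tool_pos: [0.6486, -0.0653, 0.1935]
orientation: [[0.915, 0.403, -0.002], [0.403, -0.915, 0.0], [-0.001, -0.001, -1.0]]
ft_force: [-0.4, 0.6, -5.0]
finger_gap: 0.0652
```

>>> carry_out:
  commands:
    - [55,0,0,0,0]

```text
t: 15.7
tool_pos: [0.6487, -0.0653, 0.1937]
orientation: [[0.915, 0.403, -0.001], [0.403, -0.915, 0.0], [-0.001, -0.001, -1.0]]
ft_force: [-0.1, 0.2, -5.5]
finger_gap: 0.0653
```

Full (about 5.3 N). It goes on the board at about (0.50, 0.298).

>>> carry_out:
  commands:
    - [55,0,0,0.5,0]
    - [55,0,0,1,0]
    - [55,0,0,1,0]
    - [55,0,0,0.8,0]
    - [55,0,0,0.4,0]

```text
t: 16.12
tool_pos: [0.649, -0.0654, 0.3473]
orientation: [[0.915, 0.403, 0.006], [0.403, -0.915, -0.002], [0.005, 0.004, -1.0]]
ft_force: [0.1, 0.5, -5.5]
finger_gap: 0.0652
```

>>> carry_out:
  commands:
    - [55,-0.2,0.5,0,0]
    - [55,-0.36,0.88,0,0]
    - [55,-0.36,0.88,0,0]
    - [55,-0.36,0.88,0,0]
    - [55,-0.36,0.88,0,0]

```text
t: 16.53
tool_pos: [0.5822, 0.0968, 0.342]
orientation: [[0.915, 0.403, -0.001], [0.403, -0.915, 0.0], [-0.001, -0.0, -1.0]]
ft_force: [0.6, 1.0, -6.0]
finger_gap: 0.0651
```

>>> carry_out:
  commands:
    - [55,-0.36,0.88,0,0]
    - [55,-0.36,0.88,0,0]
    - [55,-0.36,0.88,0,0]
    - [55,-0.36,0.88,0,0]
    - [55,-0.36,0.88,0,0]

```text
t: 16.95
tool_pos: [0.5101, 0.273, 0.3422]
orientation: [[0.915, 0.403, -0.0], [0.403, -0.915, -0.0], [-0.0, -0.0, -1.0]]
ft_force: [0.3, 0.1, -5.4]
finger_gap: 0.0651
```

>>> carry_out:
  commands:
    - [55,-0.28,0.66,0,0]
    - [55,0,0,0,0]
    - [55,0,0,0,0]
    - [55,0,0,0,0]

```text
t: 17.28
tool_pos: [0.5001, 0.2976, 0.3421]
orientation: [[0.915, 0.403, -0.0], [0.403, -0.915, -0.001], [-0.0, 0.0, -1.0]]
ft_force: [-0.1, -0.6, -5.0]
finger_gap: 0.0649
```

```bash
python3 - <<'E'
from h import *
s=readout.observe(); print(s["t"],s["finger_gap"],s["ft_force"],s["tool_pos"])
c=read_camera("scene"); cv2.imwrite("pics/g5.png",c["frame"])
E
```

```text
17.2833 0.06485458671638679 [-0.07020929 -0.59674381 -4.98678128] [0.500139   0.29757062 0.34210586]
```

View pics/g5.png

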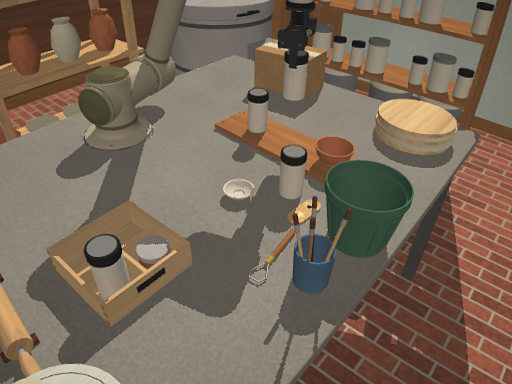

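The jar at (294,75) hangs over the free middle of the board; lowering it.

>>> carry_out:
  commands:
    - [55,0,0,-0.8,0]
    - [55,0,0,-1,0]
    - [55,0,0,-1,0]
    - [55,0,0,-0.6,0]
    - [55,0,0,-0.3,0]

```text
t: 17.75
tool_pos: [0.4995, 0.2962, 0.1905]
orientation: [[0.916, 0.401, -0.006], [0.401, -0.916, -0.002], [-0.006, -0.0, -1.0]]
ft_force: [-0.4, 1.1, -6.4]
finger_gap: 0.0651
```

>>> carry_out:
  commands:
    - [55,0,0,0,0]
    - [55,0,0,0,0]
    - [55,0,0,-0.08,0]
    - [55,0,0,0,0]

```text
t: 18.08
tool_pos: [0.5006, 0.2977, 0.1921]
orientation: [[0.915, 0.402, 0.002], [0.402, -0.915, 0.001], [0.002, 0.0, -1.0]]
ft_force: [-0.1, 0.2, -5.2]
finger_gap: 0.0648
```

>>> carry_out:
  commands:
    - [55,0,0,-0.06,0]
    - [55,0,0,-0.05,0]
    - [55,0,0,0,0]

```text
t: 18.33
tool_pos: [0.4999, 0.2978, 0.1867]
orientation: [[0.915, 0.403, -0.0], [0.403, -0.915, -0.0], [-0.0, -0.0, -1.0]]
ft_force: [-1.2, -0.4, -6.0]
finger_gap: 0.0653
```

>>> carry_out:
  commands:
    - [55,0,0,-0.06,0]
    - [55,0,0,-0.04,0]
    - [55,0,0,0,0]

```text
t: 18.58
tool_pos: [0.4999, 0.2979, 0.1824]
orientation: [[0.915, 0.403, -0.001], [0.403, -0.915, -0.0], [-0.001, -0.0, -1.0]]
ft_force: [0.1, -1.1, -5.2]
finger_gap: 0.0648
```

>>> carry_out:
  commands:
    - [55,0,0,-0.03,0]
    - [55,0,0,0,0]

```text
t: 18.75
tool_pos: [0.5002, 0.298, 0.1822]
orientation: [[0.915, 0.403, 0.001], [0.403, -0.915, 0.001], [0.001, 0.0, -1.0]]
ft_force: [-1.4, -0.3, 0.4]
finger_gap: 0.0651
```

>>> carry_out:
  commands:
    - [55,0,0,-0.03,0]
    - [55,0,0,0,0]

```text
t: 18.92
tool_pos: [0.5004, 0.2982, 0.1822]
orientation: [[0.915, 0.403, 0.003], [0.403, -0.915, 0.001], [0.003, 0.0, -1.0]]
ft_force: [-2.9, -0.4, 10.0]
finger_gap: 0.0648
```

>>> carry_out:
  commands:
    - [55,0,0,0.03,0]
    - [88,0,0,0,0]
    - [88,0,0,0,0]
    - [88,0,0,0,0]
    - [88,0,0,0,0]

```text
t: 19.33
tool_pos: [0.5002, 0.2979, 0.1816]
orientation: [[0.915, 0.403, 0.0], [0.403, -0.915, 0.0], [0.0, 0.0, -1.0]]
ft_force: [-0.5, -0.3, -0.3]
finger_gap: 0.0881
```

>>> carry_out:
  commands:
    - [88,0,0,0.3,0]
    - [88,0,0,1,0]
    - [88,0,0,1,0]
    - [88,0,0,0.9,0]
    - [88,0,0,0.3,0]

```text
t: 19.75
tool_pos: [0.5007, 0.2981, 0.3273]
orientation: [[0.915, 0.403, 0.008], [0.403, -0.915, 0.003], [0.009, 0.001, -1.0]]
ft_force: [-0.2, 0.5, 0.4]
finger_gap: 0.0881
```

>>> carry_out:
  commands:
    - [88,0.5,-0.66,0,0]
    - [88,0.58,-0.76,0,0]
    - [88,0.58,-0.76,0,0]
    - [88,0.58,-0.76,0,0]
    - [88,0.58,-0.76,0,0]

```text
t: 20.17
tool_pos: [0.6137, 0.1483, 0.3216]
orientation: [[0.915, 0.403, 0.0], [0.403, -0.915, -0.0], [0.0, 0.0, -1.0]]
ft_force: [-0.2, 0.1, 0.2]
finger_gap: 0.0879
```

>>> carry_out:
  commands:
    - [88,0.58,-0.77,0,0]
    - [88,0,0,0,0]
    - [88,0,0,0,0]

```text
t: 20.42
tool_pos: [0.6369, 0.1173, 0.3207]
orientation: [[0.916, 0.4, -0.001], [0.4, -0.916, 0.0], [-0.001, -0.0, -1.0]]
ft_force: [0.2, 1.1, -0.5]
finger_gap: 0.0884
```

```bash
python3 - <<'E'
from h import *
s=readout.observe(); print(s["t"],s["finger_gap"],s["ft_force"],s["tool_pos"])
c=read_camera("scene"); cv2.imwrite("pics/g6.png",c["frame"])
E
```

```text
20.4167 0.08838285192961355 [ 0.2399345   1.08791314 -0.51521839] [0.63691255 0.11732319 0.32071723]
```

View pics/g6.png

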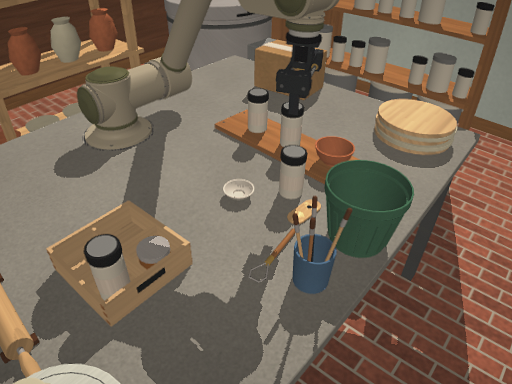

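Two jars now stand upright on the board at (258,110) and (291,125). On to the last jar. I still weigh it rather than assume.

>>> carry_out:
  commands:
    - [88,0,0,-0.6,0]
    - [88,0,0,-1,0]
    - [88,0,0,-1,0]
    - [88,0,0,-0.9,0]
    - [88,0,0,-0.45,0]

```text
t: 20.88
tool_pos: [0.6338, 0.1207, 0.1595]
orientation: [[0.914, 0.405, -0.006], [0.405, -0.914, 0.0], [-0.005, -0.003, -1.0]]
ft_force: [0.5, 0.3, 0.6]
finger_gap: 0.088
```

>>> carry_out:
  commands:
    - [88,0,0,0,0]
    - [55,0,0,0,0]
    - [55,0,0,0,0]
    - [55,0,0,0,0]
    - [55,0,0,0,0]

```text
t: 21.3
tool_pos: [0.6365, 0.1193, 0.1655]
orientation: [[0.915, 0.403, 0.004], [0.403, -0.915, 0.0], [0.003, 0.001, -1.0]]
ft_force: [-0.3, 0.8, 4.8]
finger_gap: 0.0654
```

>>> carry_out:
  commands:
    - [55,0,0,0.1,0]
    - [55,0,0,0.3,0]
    - [55,0,0,0.3,0]
    - [55,0,0,0.1,0]
    - [55,0,0,0,0]

```text
t: 21.72
tool_pos: [0.6364, 0.119, 0.1971]
orientation: [[0.915, 0.403, 0.003], [0.403, -0.915, -0.0], [0.002, 0.001, -1.0]]
ft_force: [-0.6, -1.0, -0.0]
finger_gap: 0.0652
```

>>> carry_out:
  commands:
    - [55,0,0,0,0]
    - [55,0,0,0,0]
    - [55,0,0,0,0]

```text
t: 21.97
tool_pos: [0.6359, 0.119, 0.1948]
orientation: [[0.915, 0.403, -0.001], [0.403, -0.915, -0.0], [-0.001, -0.0, -1.0]]
ft_force: [0.1, 0.5, -1.0]
finger_gap: 0.0649
```

>>> carry_out:
  commands:
    - [55,0,0,0,0]

```text
t: 22.05
tool_pos: [0.6359, 0.119, 0.195]
orientation: [[0.915, 0.403, -0.001], [0.403, -0.915, 0.0], [-0.001, -0.0, -1.0]]
ft_force: [0.1, -0.5, -1.3]
finger_gap: 0.0652
```

Empty (about 1 N). It goes to the -x,+y cell at about (0.469,-0.287).

>>> carry_out:
  commands:
    - [55,0,0,0.5,0]
    - [55,0,0,1,0]
    - [55,0,0,1,0]
    - [55,0,0,0.5,0]

```text
t: 22.38
tool_pos: [0.6364, 0.1191, 0.3204]
orientation: [[0.915, 0.403, 0.006], [0.403, -0.915, 0.0], [0.006, 0.002, -1.0]]
ft_force: [0.4, 0.5, -0.1]
finger_gap: 0.0653
```

>>> carry_out:
  commands:
    - [55,-0.2,-0.5,0,0]
    - [55,-0.36,-0.88,0,0]
    - [55,-0.36,-0.88,0,0]
    - [55,-0.36,-0.88,0,0]
    - [55,-0.36,-0.88,0,0]

```text
t: 22.8
tool_pos: [0.5695, -0.043, 0.3153]
orientation: [[0.915, 0.403, -0.0], [0.403, -0.915, 0.0], [-0.0, -0.0, -1.0]]
ft_force: [0.4, -0.8, -0.7]
finger_gap: 0.065
```

>>> carry_out:
  commands:
    - [55,-0.36,-0.88,0,0]
    - [55,-0.36,-0.88,0,0]
    - [55,-0.36,-0.88,0,0]
    - [55,-0.36,-0.88,0,0]
    - [55,-0.36,-0.88,0,0]

```text
t: 23.22
tool_pos: [0.4974, -0.2192, 0.3154]
orientation: [[0.915, 0.403, -0.0], [0.403, -0.915, 0.0], [-0.0, -0.0, -1.0]]
ft_force: [0.8, -0.1, -0.6]
finger_gap: 0.0649
```

>>> carry_out:
  commands:
    - [55,-0.36,-0.88,0,0]
    - [55,-0.23,-0.55,0,0]
    - [55,-0.14,-0.3,0,0]
    - [55,0,0,0,0]
    - [55,0,0,0,0]

```text
t: 23.63
tool_pos: [0.4694, -0.2866, 0.3153]
orientation: [[0.915, 0.403, -0.0], [0.403, -0.915, 0.001], [0.0, -0.001, -1.0]]
ft_force: [1.1, 0.5, -0.5]
finger_gap: 0.0652
```

```bash
python3 - <<'E'
from h import *
s=readout.observe(); print(s["t"],s["finger_gap"],s["ft_force"],s["tool_pos"])
c=read_camera("scene"); cv2.imwrite("pics/g7.png",c["frame"])
E
```

```text
23.6333 0.06520454502860891 [ 1.09073761  0.50932475 -0.46458808] [ 0.46935802 -0.28656677  0.31534983]
```

View pics/g7.png

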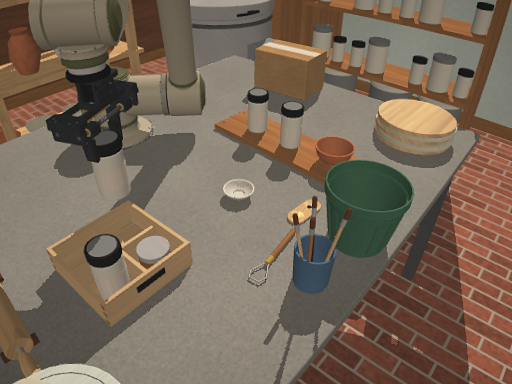

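The jar hangs over the near cell at (112,180); lowering it.

>>> carry_out:
  commands:
    - [55,0,0,-0.7,0]
    - [55,0,0,-1,0]
    - [55,0,0,-0.8,0]
    - [55,0,0,-0.5,0]
    - [55,0,0,-0.25,0]

```text
t: 24.1
tool_pos: [0.4693, -0.2847, 0.183]
orientation: [[0.914, 0.405, -0.003], [0.405, -0.914, 0.003], [-0.001, -0.004, -1.0]]
ft_force: [0.6, 0.5, 0.4]
finger_gap: 0.0654
```

>>> carry_out:
  commands:
    - [55,0,0,-0.1,0]
    - [55,0,0,0,0]
    - [55,0,0,0,0]
    - [55,0,0,-0.06,0]
    - [55,0,0,0,0]

```text
t: 24.52
tool_pos: [0.4695, -0.287, 0.1799]
orientation: [[0.915, 0.403, 0.001], [0.403, -0.915, -0.001], [0.001, 0.002, -1.0]]
ft_force: [-0.3, 0.2, -1.0]
finger_gap: 0.065
```

>>> carry_out:
  commands:
    - [55,0,0,-0.06,0]
    - [55,0,0,-0.04,0]
    - [55,0,0,0,0]

```text
t: 24.77
tool_pos: [0.4691, -0.2869, 0.175]
orientation: [[0.915, 0.403, -0.0], [0.403, -0.915, 0.0], [-0.0, -0.0, -1.0]]
ft_force: [-0.4, 0.1, -1.0]
finger_gap: 0.065
```

>>> carry_out:
  commands:
    - [55,0,0,-0.03,0]
    - [55,0,0,-0.02,0]
    - [55,0,0,0,0]

```text
t: 25.02
tool_pos: [0.4692, -0.2871, 0.1735]
orientation: [[0.915, 0.403, 0.0], [0.403, -0.915, -0.0], [0.0, 0.0, -1.0]]
ft_force: [-0.5, 0.4, 4.2]
finger_gap: 0.0653
```

>>> carry_out:
  commands:
    - [55,0,0,0.01,0]
    - [88,0,0,0,0]
    - [88,0,0,0,0]
    - [88,0,0,0,0]
    - [88,0,0,0,0]

```text
t: 25.43
tool_pos: [0.4693, -0.2869, 0.1735]
orientation: [[0.915, 0.403, 0.0], [0.403, -0.915, 0.0], [0.0, -0.0, -1.0]]
ft_force: [0.5, -0.8, 0.3]
finger_gap: 0.0874
```

>>> carry_out:
  commands:
    - [88,0,0,0.3,0]
    - [88,0,0,1,0]
    - [88,0,0,1,0]
    - [88,0,0,1,0]
    - [88,0,0,0.3,0]

```text
t: 25.85
tool_pos: [0.4698, -0.2874, 0.3236]
orientation: [[0.915, 0.403, 0.007], [0.403, -0.915, -0.006], [0.004, 0.009, -1.0]]
ft_force: [0.0, 0.1, -0.1]
finger_gap: 0.0881
```

>>> carry_out:
  commands:
    - [88,-0.8,-0.4,0,0]
    - [88,-0.8,-0.4,0,0]
    - [88,-0.8,-0.4,0,0]
    - [88,0,-0.9,0,0]
    - [88,0,-0.9,0,0]

```text
t: 26.27
tool_pos: [0.3718, -0.4074, 0.3182]
orientation: [[0.915, 0.402, 0.0], [0.402, -0.915, -0.0], [0.0, 0.0, -1.0]]
ft_force: [0.9, -0.4, 0.1]
finger_gap: 0.088
```

>>> carry_out:
  commands:
    - [88,-0.6,-0.7,0,0]
    - [88,-0.6,-0.7,0,0]
    - [88,-0.3,-0.5,0,0]
    - [88,0,0,0,0]
    - [88,0,0,0,0]

```text
t: 26.68
tool_pos: [0.3127, -0.4835, 0.3171]
orientation: [[0.916, 0.401, -0.0], [0.401, -0.916, 0.001], [0.0, -0.001, -1.0]]
ft_force: [-0.1, 0.8, -0.0]
finger_gap: 0.088
```

```bash
python3 - <<'E'
from h import *
s=readout.observe(); print(s["t"],s["finger_gap"],s["ft_force"],s["tool_pos"])
for n in("scene","top"):
    c=read_camera(n); cv2.imwrite(f"pics/{n}9.png",c["frame"])
hsv=cv2.cvtColor(c["frame"],cv2.COLOR_BGR2HSV); g=cv2.inRange(hsv,(0,0,105),(180,27,160))
for P in[(.36,.305,.148),(.5,.298,.148),(.573,-.389,.138),(.469,-.287,.138)]:
    x,y=proj(c,P)[0]; w=np.zeros_like(g); cv2.circle(w,(int(x),int(y)),15,255,-1)
    mm=cv2.morphologyEx(g&w,cv2.MORPH_OPEN,np.ones((3,3))); n,l,st,ce=cv2.connectedComponentsWithStats(mm)
    i=1+st[1:,4].argmax(); print(P,st[i],np.round(ray(c,ce[i],P[2]),4))
E
```

```text
26.6833 0.0879508451177016 [-0.10247123  0.84944513 -0.02831647] [ 0.31269899 -0.48345366  0.31710676]
(0.36, 0.305, 0.148) [114 272  23  25 469] [0.3595 0.3063 0.148 ]
(0.5, 0.298, 0.148) [119 206  24  26 483] [0.4996 0.2987 0.148 ]
(0.573, -0.389, 0.138) [434 181  23  24 419] [ 0.5728 -0.3898  0.138 ]
(0.469, -0.287, 0.138) [390 228  23  24 448] [ 0.4681 -0.2876  0.138 ]
```

View pics/scene9.png

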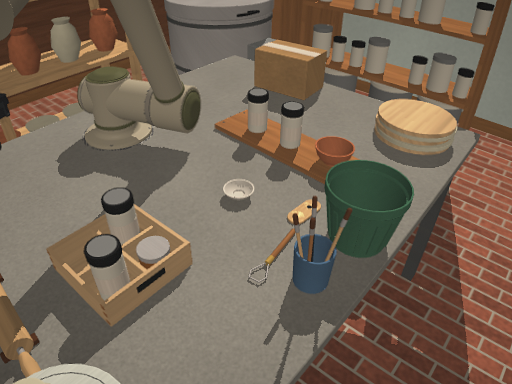

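View pics/top9.png

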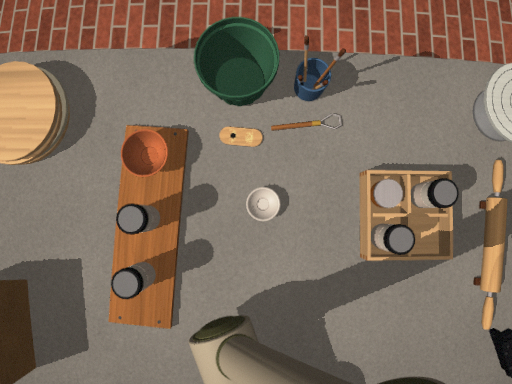

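Everything is in place: two jars on the board at (132,219) and (128,283), two in crate cells at (444,193) and (400,239), and the bystanders haven't moved. Handing in.

```bash
python3 -c "
from cell import ticket
print(ticket.sign_off())"
```

```text
the job is handed in; nothing more can be done
None
```

The job is done and handed in at about 27 s of the allowed 67 s. I gripped each jar by its lid, weighed it in a short lift, and lowered it in small steps until I felt contact before letting go.

| Jar (start x, y) | Weight felt | Result | Final position, top camera |
|---|---|---|---|
| (0.433, -0.116) | about 5.6 N | full, on the board | (0.360, 0.306) |
| (0.649, -0.065) | about 5.3 N | full, on the board | (0.500, 0.299) |
| (0.450, 0.064) | about 0.5 N | empty, +x,-y crate cell | (0.573, -0.390) |
| (0.636, 0.119) | about 1 N | empty, -x,+y crate cell | (0.468, -0.288) |

- **Last checks:** both cameras show all four jars upright, within 2 mm of where I aimed. The bowl, pot, dish, rib and loop tool look unmoved, though I compared those by eye only. The gripper was open and clear of everything.
- **Forces:** contact readings while setting down reached 12 N at most. The reading is noisy by up to about 1 N, but full and empty jars differ by over 4 N, so the sorting is clear.
- **Small mismatch:** the last jar met the crate floor about 1–2 mm higher than I predicted, roughly the uncertainty in its grip height. No check failed.

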